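Back off the tension ring of a ribbon stand

TASK

Loosen the tension ring of the ribbon stand so that the ribbon runs freely: roll a fingertip along the black knurled rim, turning it anticlockwise seen from above, until its white mark has come round to the red pointer for the second time, and leave it there with mark and pointer lined up. Do not run far past it (half a turn more and the ring would come off its thread), pinch or lift nothing, and leave the other things on the bench where they are.

Things in the scene. Friction and masses are not known exactly. Their poses are not given: they have to be found in the camera images.
- stand: ribbon stand bolted to the bench: grey round base, orange ribbon spool, on top a fixed round aluminium plate, 160 mm diameter, top face 70 mm above the bench. Origin on its axis at bench level; its +x axis points along the red pointer, a red arrow painted on the plate from 53 to 79 mm off the axis, head towards the ring. Its place and yaw vary.
- drag_ring (a joint): angle in rad of the ring's white mark from the red pointer, anticlockwise from above, counted since the ring was tight at 0. Starts between 0.6 and 5.2; the mark meets the pointer first at 6.28, a second time at 12.57; end stop at 16.6. The ring turns about the stand's vertical axis without rising, stiffly (about 0.1 N m), and stays where it is left.
- ring_top (a point): centre of the black ring's flat top, 101 mm above the bench, on the stand's axis; x points along the white mark, a stripe from the brass centre out to the rim and down it. Solid disc, 92 mm diameter plus 16 upright half-round ribs standing out 3 mm (98 mm over all), its rim 73 to 101 mm above the bench; a 12 mm steel spindle shows in the middle to 106 mm
- spool_red: small loose spool of red ribbon with white flanges, lying flat, 64 mm diameter, 30 mm high, beside the stand; origin centre of underside; leave alone
- wire_reel: small loose reel, black flanges and green core, 56 mm diameter, 38 mm high, beside the stand; origin centre of underside; leave alone
- snips: loose florist's snips lying flat, orange handles, steel blades, 160 mm long, 11 mm high; origin near the pivot at bench level; leave alone
- foam_brick: loose green block, 230 x 110 x 80 mm high; origin centre of underside; leave alone
- glue_bottle: clear glue bottle standing upright, 64 mm diameter, 190 mm high; origin centre of underside; leave alone
- pin_pot: small terracotta bowl, 72 mm diameter, 50 mm high; origin centre of underside; leave alone
- spool_blue: loose spool of blue ribbon with white flanges, lying flat, 80 mm diameter, 26 mm high; origin centre of underside; leave alone
Things that resemble listed ones, but are neither listed nor needed, are in the scene too. Of the things like the stand, leave any that is brown or purple; of the rest the smaller one is meant.

How it is judged:
By the outcome, as a careful person would: the job done as asked, in the order asked, and still so for the second after the job is handed in, with the robot touching nothing.
It also fails if it takes over 72 s, if anything falls off the work surface, if the arm or the gripper's body presses on something with over 40 N, if the wrist force passes 120 N, or if a joint passes its speed limit or range.

ROBOT

A 7-joint arm with a two-finger parallel gripper is mounted at the origin on the work surface. World frame = base frame: x ahead of the robot, y to its left, z up, the work surface at z = 0. Lengths are in m, angles in degrees, forces in N, time in s.
With the tool pointing down it reaches from about 0.4 to 0.9 m from the base axis. Payload 5.6 kg.
Tool frame: the origin (TCP) lies between the finger pads; the fingertips stand 11 mm ahead of it and the grasp point (between the pads) lies 8 mm behind it; z points along the fingers, y is the direction in which the jaws open and shut (so a half turn about z gives the same grasp; the last joint's range is limited). The gripper opens to 92 mm and grips with 3 to 60 N. Pads are 20 mm wide; open, the fingers measure 128 mm over their backs; the gripper's body (75 mm by 189 mm) begins 69 mm behind the grasp point.
Start: joints at [-68.067, 26.786, -0.665, 91.828, 0.344, 61.387, -3.226], TCP at [0.269, 0.592, 0.226] pointing down, gripper open.
Joint ranges: [-144.91, 144.91], [-17.63, 115.5], [-89.93, 88.59], [15.96, 139.68], [-74.01, 254.01], [8.47, 105.57], [-167.45, 167.45]. Speed limits (degrees/s): [147.25, 147.25, 180, 180, 180, 180, 180].

INTERFACE

Orientations are given as a 3x3 rotation matrix whose columns are the frame's x, y, z axes.
In Python, from cell import robot gives the robot as it stands.
- The arm moves only by the tool play_rows, never from a script. Its argument "deltas" is a list that holds one entry, the list of rows, each a list of 7 numbers: the shift along the tool's x, y, z in cm, then the turn, a rotation vector about the tool's x, y, z in degrees, then the gripper command: -1 is fully open, 1 is shut, values between are in proportion. A call has 1 to 20 rows; each row shifts and turns the pose as measured when the row begins, along the tool's axes as they then stand; what a row does not reach is not made up. A row lasts 1/8 s, in which the tool goes at most 62.5 mm and 10.7 degrees, less where a joint would pass 70% of its speed; a pose out of reach is approached as far as the arm can. A call is refused whole if a number of a shift passes 6.25 or a number of a turn 10.7, either way. A call with a gripper value outside its range is refused whole. The fingers move at their own pace and stop on an object; "force" is the grip in N (left out, the last holds). Time passes only in rows, so rows that do not move let the fingers close. It gives the time, the measured TCP pose, the force and the opening at its end, in the units of the state.
- robot.state(): the state, without advancing time (a new reading comes with each control period).
- robot.grab_frame(name): name is "side" or "top" or "wrist"; returns (picture, depth): 480x640x3 uint8, red, green, blue; 480x640 float32, m along the optical axis (not along the pixel's ray), 0 where there is no reading.
- robot.get_calibration(name): a dict with "K" (3x3 intrinsics, pixels), "cam_to_world" (4x4, takes a point from camera to world coordinates); the wrist camera has in their place "hand_eye" (4x4, takes a point from camera to tool coordinates, whose origin is the TCP and whose axes are the flange's). Camera axes: x right, y down, z forward; pixel columns grow to the right and rows downward; lengths in m; the calibration is good to about 2 mm. A picture is of the moment at which its call begins: read the wrist's pose just before it. get_calibration takes no time and is no camera call.
- robot.close_job(): hands the job in, once; it reports no verdict.
The state is a dict: "t": time; "joint_positions": joint angles; "qvel": joint speeds; "joint_efforts": joint torques, N m; "tool_pos": TCP position; "tool_rot": TCP orientation; "ft_force": force on the tool from outside, world axes, zero at the start; "torque": the same for the moment, N m; "opening": finger opening in m.
Only numpy, scipy, OpenCV 4.12 (cv2) and the standard library are available. Lean on these libraries where they do the work, as an engineer would, in place of code of your own. Each camera call takes 0.05 s, during which the arm holds its last target. There are 200 camera calls.

## Working session

There is one attempt and no reset: what is moved stays moved. The work goes in short steps, Python scripts to look and compute and a tool call to move; the robot and the scene stay as the last step left them, time stands still between calls to the robot, and variables do not carry over. Pictures are saved under pics/ and viewed, about 8 in all and at most 12, crops included, and the job is handed in when it is done.

Besides the shell and the picture viewer there is one more tool, called after "Emit:" in YAML: its name, and indented under it one key for each argument. play_rows: Moves the arm, as the interface text tells. Its arguments: {"type":"object","properties":{"deltas":{"type":"array"},"force":{"type":"number"}},"required":["deltas"]}

```bash
mkdir -p pics; ls; python3 - <<'E'
from cell import robot
import cv2,numpy as np
for n in("top","side"):
    p,d=robot.grab_frame(n); cv2.imwrite(f"pics/{n}0.png",p[:,:,::-1]); np.savez(f"{n}0.npz",p=p,d=d)
    c=robot.get_calibration(n);print(n,np.round(c["K"],1).tolist(),np.round(c["cam_to_world"],3).tolist())
s=robot.state();print({k:np.round(v,3).tolist() for k,v in s.items()})
print(np.round(robot.get_calibration("wrist")["hand_eye"],4).tolist())
E
```

```text
pics
top [[459.3, 0.0, 321.1], [0.0, 459.3, 235.7], [0.0, 0.0, 1.0]] [[0.0, -0.996, 0.095, 0.392], [-1.0, 0.001, 0.01, -0.062], [-0.01, -0.095, -0.995, 1.459], [0.0, 0.0, 0.0, 1.0]]
side [[540.8, 0.0, 315.7], [0.0, 540.8, 241.2], [0.0, 0.0, 1.0]] [[0.906, -0.229, 0.356, -0.067], [-0.423, -0.522, 0.74, -1.273], [0.016, -0.821, -0.57, 1.022], [0.0, 0.0, 0.0, 1.0]]
{'t': 0.1, 'joint_positions': [-68.067, 26.83, -0.663, 91.874, 0.345, 61.387, -3.225], 'qvel': [0.014, -0.054, 0.041, -0.151, 0.004, 0.012, 0.07], 'joint_efforts': [0.001, -52.165, -0.013, -24.437, -0.057, 0.014, 0.0], 'tool_pos': [0.268, 0.591, 0.225], 'tool_rot': [[-0.911, 0.413, -0.0], [0.413, 0.911, -0.001], [-0.0, -0.002, -1.0]], 'ft_force': [-0.549, 0.289, 0.23], 'torque': [0.039, -0.002, -0.013], 'opening': 0.092}
[[-0.0, -0.9657, -0.2595, 0.0724], [1.0, 0.0001, -0.0007, -0.0002], [0.0007, -0.2595, 0.9657, -0.1589], [0.0, 0.0, 0.0, 1.0]]
```

View pics/top0.png

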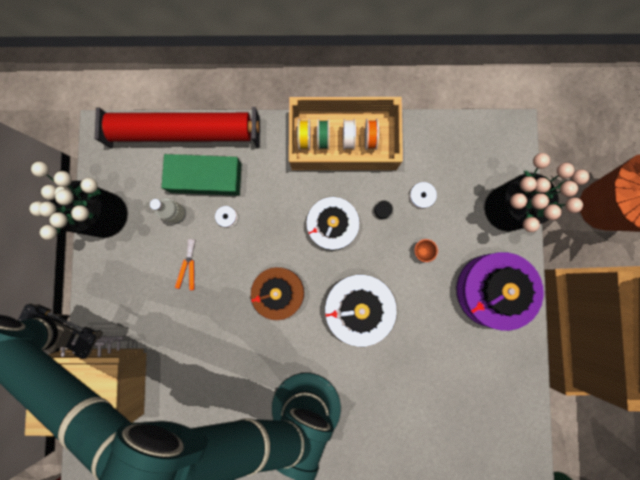

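View pics/side0.png

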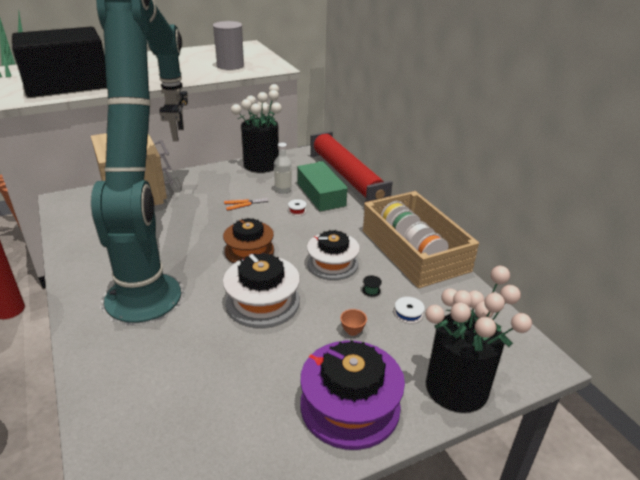

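Top view candidates: small white stand (333,222), large white (361,311), brown (277,293) and purple (502,290). By the description it is the smaller white one at (333,222), whose plate spans about 53 px, which is 160 mm. I'll check it in a crop and measure it from both views.

```bash
cat > h.py <<'E'
from cell import robot
import cv2,numpy as np
def w(n,u,v,z=None,d=None):
    c=robot.get_calibration(n);K=c["K"];T=np.array(c["cam_to_world"])
    r=T[:3,:3]@np.linalg.inv(K)@[u,v,1];o=T[:3,3]
    return o+r*((z-o[2])/r[2] if z is not None else d)
E
python3 - <<'E'
from h import *
t=np.load("top0.npz");s=np.load("side0.npz")
a=cv2.resize(t['p'][185:260,295:395],(800,600),interpolation=cv2.INTER_CUBIC)[:,:,::-1]
b=cv2.resize(s['p'][222:282,293:373],(800,600),interpolation=cv2.INTER_CUBIC)[:,:,::-1]
cv2.imwrite("pics/crop.png",cv2.resize(np.hstack([a,b]),(800,300)))
# depth point clouds: plate & ring heights
for n,D,(u0,u1,v0,v1) in(("top",t['d'],(295,395,185,260)),("side",s['d'],(293,390,222,300))):
    P=np.array([w(n,u,v,d=D[v,u]) for v in range(v0,v1) for u in range(u0,u1) if D[v,u]>0])
    for lo,hi in((.062,.078),(.095,.11),(.03,.045)):
        Q=P[(P[:,2]>lo)&(P[:,2]<hi)]
        if len(Q)>5:
            (c,r)=cv2.minEnclosingCircle(Q[:,:2].astype(np.float32)); print(n,lo,len(Q),np.round(c,4),round(r,4),np.round(np.median(Q,0),4))
for nm,u,v,z in(("reel",383,210,.038),("redspool?",423,194,.03),("spool2",225,216,.03),("pot",426,250,.05),("bigwhite",361,311,.1),("brown",277,293,.07),("box corner",345,170,.05)): print(nm,w("top",u,v,z=z).round(3))
E
```

```text
Traceback (most recent call last):
  File "h.py", line 4, in w
    c=robot.get_calibration(n);K=c["K"];T=np.array(c["cam_to_world"])
ValueError: time passes only in moves, steps and waits
```

View pics/crop.png

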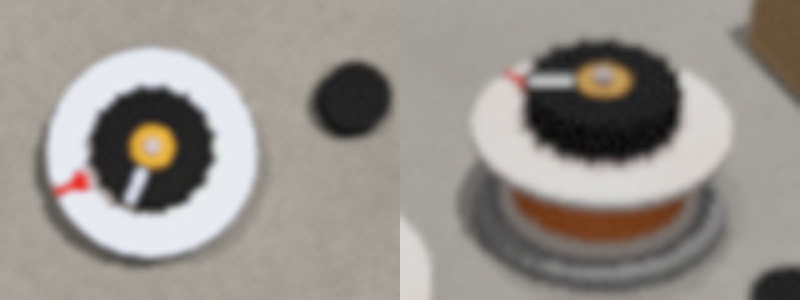

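```bash
cat > h.py <<'E'
from cell import robot
import cv2,numpy as np
C={n:robot.get_calibration(n) for n in("top","side","wrist")}
def w(n,u,v,z=None,d=None,T=None):
    c=C[n];T=np.array(c["cam_to_world"]) if T is None else T
    r=T[:3,:3]@np.linalg.inv(c["K"])@[u,v,1];o=T[:3,3]
    return o+r*((z-o[2])/r[2] if z is not None else d)
E
python3 - <<'E'
from h import *
t=np.load("top0.npz");s=np.load("side0.npz")
for n,D,(u0,u1,v0,v1) in(("top",t['d'],(295,370,185,260)),("side",s['d'],(293,373,222,300)),("top",t['d'],(310,410,270,355)),("top",t['d'],(285,405,95,170))):
    P=np.array([w(n,u,v,d=D[v,u]) for v in range(v0,v1) for u in range(u0,u1) if D[v,u]>0])
    print(n,'max z',np.percentile(P[:,2],[98,100]).round(3))
    for lo,hi in((.062,.078),(.095,.11)):
        Q=P[(P[:,2]>lo)&(P[:,2]<hi)]
        if len(Q)>5:
            c,r=cv2.minEnclosingCircle(Q[:,:2].astype(np.float32)); print(n,lo,len(Q),np.round(c,4),round(r,4),np.round(np.median(Q,0),4))
print("ring", w("top",333,221.75,z=.106), w("side",293+203*.2,222+76*.2,z=.106))
print("markend",w("top",295+130/4,185+200/4,z=.101),"ptr tip/tail",w("top",295+90/4,185+180/4,z=.07),w("top",295+55/4,185+190/4,z=.07))
for nm,u,v,z in(("reel",383,210,.038),("blue?",423,194,.03),("spool2",225,216,.03),("pot",426,250,.05),("bigwhite",361,311,.1),("brown",277,293,.07),("box",345,170,.05)): print(nm,w("top",u,v,z=z).round(3))
print(robot.state()['t'])
E
```

```text
top max z [0.104 0.111]
top 0.062 1346 [ 0.565  -0.0836] 0.0801 [ 0.5596 -0.084   0.0701]
top 0.095 743 [ 0.5646 -0.0837] 0.0487 [ 0.5647 -0.0837  0.1012]
side max z [0.101 0.106]
side 0.062 732 [ 0.6203 -0.0667] 0.139 [ 0.5373 -0.1173  0.0687]
side 0.095 457 [ 0.4951 -0.1371] 0.1331 [ 0.5614 -0.0858  0.0996]
top max z [0.136 0.143]
top 0.095 383 [ 0.3045 -0.1632] 0.1032 [ 0.3113 -0.1569  0.0962]
top max z [0.113 0.118]
top 0.062 530 [ 0.8275 -0.1214] 0.1882 [ 0.8106 -0.1282  0.0718]
top 0.095 1531 [ 0.8449 -0.1222] 0.1959 [ 0.8443 -0.1233  0.1029]
ring [ 0.56216459 -0.08362366  0.106     ] [ 0.56337079 -0.08647318  0.106     ]
markend [ 0.52317594 -0.0672817   0.101     ] ptr tip/tail [ 0.5414747  -0.03702037  0.07      ] [ 0.53385779 -0.01042267  0.07      ]
reel [ 0.607 -0.241  0.038]
blue? [ 0.659 -0.368  0.03 ]
spool2 [0.59  0.255 0.03 ]
pot [ 0.482 -0.369  0.05 ]
bigwhite [ 0.3   -0.165  0.1  ]
brown [0.351 0.085 0.07 ]
box [ 0.732 -0.122  0.05 ]
0.1
```

The crop confirms it: white plate of 0.080 m radius, ring top at z 0.101, axis near (0.564, -0.084). The mark is at about 157° in world and the pointer at about 114°, so the ring starts near 0.77 rad and needs about +676°. I'll move over it with the gripper shut.

Emit:
play_rows:
  deltas:
    - [[-3.9,-3.5,0,0,0,0,1],[-3.9,-3.5,0,0,0,0,1],[-3.9,-3.5,0,0,0,0,1],[-3.9,-3.5,0,0,0,0,1],[-3.9,-3.5,0,0,0,0,1],[-3.9,-3.5,0,0,0,0,1],[-3.9,-3.5,0,0,0,0,1],[-3.9,-3.5,0,0,0,0,1],[-3.9,-3.5,0,0,0,0,1],[-3.9,-3.5,0,0,0,0,1],[-3.9,-3.5,0,0,0,0,1],[-3.9,-3.5,0,0,0,0,1],[-3.9,-3.5,0,0,0,0,1],[-3.9,-3.5,0,0,0,0,1],[0,0,0,0,0,0,1]]
  force: 20

```text
t: 1.98
tool_pos: [0.57, -0.1024, 0.2214]
tool_rot: [[-0.912, 0.411, -0.005], [0.411, 0.912, -0.005], [0.002, -0.007, -1.0]]
ft_force: [0.0, 0.6, 0.2]
opening: 0.0004
```

```bash
python3 - <<'E'
from h import *
s=robot.state();print({k:np.round(s[k],3).tolist() for k in("t","joint_positions","tool_pos","tool_rot","ft_force","opening")})
p,d=robot.grab_frame("wrist");cv2.imwrite("pics/w1.png",p[:,:,::-1]);np.savez("w1.npz",p=p,d=d)
E
```

```text
{'t': 1.975, 'joint_positions': [-9.481, 20.65, 20.409, 103.265, -7.951, 57.765, 79.764], 'tool_pos': [0.57, -0.102, 0.221], 'tool_rot': [[-0.912, 0.411, -0.005], [0.411, 0.912, -0.005], [0.002, -0.007, -1.0]], 'ft_force': [0.011, 0.625, 0.228], 'opening': 0.0}
```

View pics/w1.png

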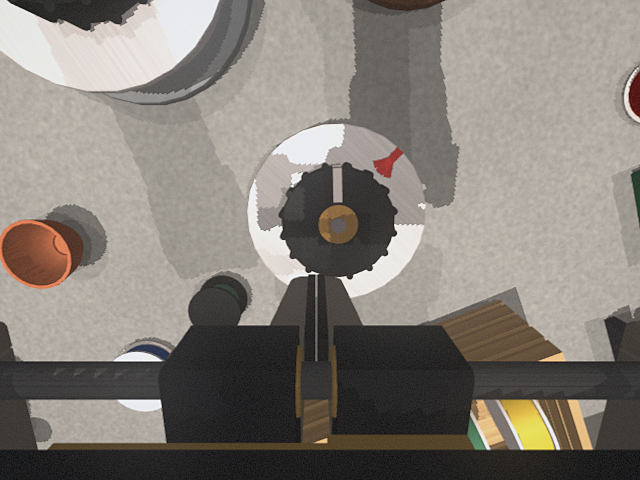

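The wrist view shows the ring centre at (338,224), the white mark at (337,185), the red pointer at (388,162), and the shut tapered fingers at (317,275–360). I'll measure the axis and angles from here, and the fingertip shape from depth.

```bash
cat >> h.py <<'E'
def wT(s):
    T=np.eye(4);T[:3,:3]=s["tool_rot"];T[:3,3]=s["tool_pos"];return T@np.array(C["wrist"]["hand_eye"])
E
python3 - <<'E'
from h import *
s=robot.state();T=wT(s);f=np.load("w1.npz");D=f['d'];print(np.round(C["wrist"]["K"],1).tolist())
P=lambda u,v,z:w("wrist",u,v,z=z,T=T)
c=P(338,226,.106);print("axis",c,"mark",P(337,170,.101),"ptr",P(380,170,.07),P(401,152,.07))
v,u=np.mgrid[0:480,0:640];m=D>0
R=np.stack([u[m],v[m],np.ones(m.sum())])
Q=(np.linalg.inv(C["wrist"]["K"])@R*D[m]);A=T[:3,:3]@Q+T[:3,3:];
for lo,hi in((.066,.074),(.099,.103)):
    k=(A[2]>lo)&(A[2]<hi)&(np.hypot(A[0]-.564,A[1]+.084)<.09);cc,r=cv2.minEnclosingCircle(A[:2,k].T.astype(np.float32));print(lo,k.sum(),cc,r)
H=np.array(C["wrist"]["hand_eye"]);B=(H[:3,:3]@Q+H[:3,3:])*1000
k=(abs(B[0])<30)&(abs(B[1])<40)&(B[2]<14)
for z in range(-60,14,5):
    j=k&(B[2]>=z)&(B[2]<z+5)
    if j.sum()>5: print(z,j.sum(),"x",B[0,j].min().round(1),B[0,j].max().round(1),"y",B[1,j].min().round(1),B[1,j].max().round(1))
E
```

```text
[[353.2, 0.0, 315.9], [0.0, 353.2, 241.8], [0.0, 0.0, 1.0]]
axis [ 0.56506801 -0.07965121  0.106     ] mark [ 0.525013  -0.0630701  0.101    ] ptr [ 0.54241155 -0.02851144  0.07      ] [ 0.5356792  -0.00673247  0.07      ]
0.066 13055 (0.5642134547233582, -0.07960709929466248) 0.07989916205406189
0.099 9768 (0.5644496083259583, -0.0797111839056015) 0.04886627942323685
-60 68 x -11.8 11.3 y -5.8 5.0
-55 644 x 0.9 11.5 y -6.0 5.3
-50 226 x 2.8 11.2 y -6.3 5.5
-45 454 x 8.9 11.0 y -17.7 16.8
-40 501 x 8.9 11.0 y -17.1 16.5
-35 430 x 9.0 10.8 y -16.5 15.8
-30 371 x 9.1 10.5 y -15.9 15.4
-25 338 x 8.6 10.4 y -16.0 15.2
-20 328 x -11.0 10.3 y -15.6 14.4
-15 322 x -9.3 10.2 y -14.6 13.9
-10 244 x 8.6 10.3 y -14.3 13.4
-5 214 x 8.1 10.4 y -14.1 13.1
0 178 x 8.3 10.3 y -13.8 12.5
5 160 x 8.4 10.4 y -13.2 12.1
10 33 x 8.2 10.0 y -9.4 8.5
```

Fingertip section is about ±10.4 × ±13 mm. Plan: keep the gripper shut, put a corner of the tip into a rib valley, orbit the axis anticlockwise with the tool turning along, then back off, unwind 180° and repeat. First I unwind the wrist.

Emit:
play_rows:
  deltas:
    - [[0,0,0,0,0,10.6,1],[0,0,0,0,0,10.6,1],[0,0,0,0,0,10.6,1],[0,0,0,0,0,10.6,1],[0,0,0,0,0,10.6,1],[0,0,0,0,0,10.6,1],[0,0,0,0,0,10.6,1],[0,0,0,0,0,10.6,1],[0,0,0,0,0,10.6,1],[0,0,0,0,0,10.6,1],[0,0,0,0,0,10.6,1],[0,0,0,0,0,10.6,1],[0,0,0,0,0,10.6,1],[0,0,0,0,0,10.6,1],[0,0,0,0,0,10.6,1],[0,0,0,0,0,10.6,1],[0,0,0,0,0,10.6,1],[0,0,0,0,0,10.6,1],[0,0,0,0,0,10.6,1],[0,0,0,0,0,0,1]]

```text
t: 4.53
tool_pos: [0.5579, -0.0569, 0.2125]
tool_rot: [[0.669, -0.743, -0.028], [-0.742, -0.67, 0.025], [-0.037, 0.004, -0.999]]
ft_force: [0.7, -0.1, 1.0]
opening: 0.0004
```

```bash
cat >> h.py <<'E'
AX=np.array([.5645,-.0815])
def rep(th=35,ax=AX):
    s=robot.state();R=np.array(s["tool_rot"]);p=np.array(s["tool_pos"]);al=np.degrees(np.arctan2(R[1,0],R[0,0]))
    r=p[:2]-ax;phi=np.degrees(np.arctan2(r[1],r[0]));t=(al-phi-90+90)%180-90  # theta mod 180
    tilt=np.cross(R[:,2],[0,0,-1]);tt=np.degrees(R.T@tilt)
    er=R.T@np.r_[r/np.hypot(*r),0];et=R.T@np.r_[-r[1],r[0],0]/np.hypot(*r)
    print("t %.2f alpha %.1f j7 %.0f phi %.1f R %.1f theta %.1f z %.1f F %s tilt %s e_r %s e_t %s"%(s["t"],al,s["joint_positions"][6],phi,1e3*np.hypot(*r),t,1e3*p[2],np.round(s["ft_force"],1),tt.round(1)[:2],er.round(2)[:2],et.round(2)[:2]),p.round(4))
    return s,R,p,al,phi
E
python3 - <<'E'
from h import *
s,R,p,al,phi=rep(); print(np.round(s["joint_positions"],0))
ph=np.radians(al+55); tgt=np.r_[AX+.080*np.r_[np.cos(ph),np.sin(ph)],.225]
print("phi target",al+55,"shift cm",(R.T@(tgt-p)*100).round(2))
E
```

```text
t 4.53 alpha -48.0 j7 -104 phi 105.0 R 25.5 theta -62.9 z 212.5 F [ 0.7 -0.1  1. ] tilt [0.2 2.1] e_r [-0.89 -0.46] e_t [-0.45  0.89] [ 0.5579 -0.0569  0.2125]
[ -44.   33.   66.  107.  -34.   65. -104.]
phi target 7.0417101522645 shift cm [ 6.81 -5.39 -1.53]
```

Emit:
play_rows:
  deltas:
    - [[2.3,-1.8,-0.4,0,0.7,0,1],[2.3,-1.8,-0.4,0,0.7,0,1],[2.2,-1.8,-0.4,0,0.7,0,1],[0,0,0,0,0,0,1]]

```text
t: 5.03
tool_pos: [0.6446, -0.0655, 0.2212]
tool_rot: [[0.685, -0.729, -0.005], [-0.729, -0.685, 0.003], [-0.006, 0.002, -1.0]]
ft_force: [-0.4, 0.2, -0.2]
opening: 0.0002
```

```bash
cat >> h.py <<'E'
def to(phi_d,Rmm,z,opt=2,th=35,ax=AX):
    "shift/turn to reach orbit pose; opt 1: alpha=phi+90+th, opt 2: alpha=phi-90+th"
    s,R,p,al,phi=rep(th,ax);ph=np.radians(phi_d);tgt=np.r_[ax+Rmm/1e3*np.r_[np.cos(ph),np.sin(ph)],z]
    ad=phi_d+(90 if opt==1 else -90)+th
    print("shift cm",(R.T@(tgt-p)*100).round(2),"turn z",round(-((ad-al+180)%360-180),1),np.round(s["joint_positions"],0))
E
python3 - <<'E'
from h import *
to(7,80,.089)
E
```

```text
t 5.03 alpha -46.8 j7 -104 phi 11.3 R 81.7 theta 31.9 z 221.2 F [-0.4  0.2 -0.2] tilt [0.1 0.4] e_r [ 0.53 -0.85] e_t [-0.85 -0.53] [ 0.6446 -0.0655  0.2212]
shift cm [ 0.49  0.46 13.22] turn z 1.2 [ -37.   39.   62.   95.  -37.   69. -104.]
```

Emit:
play_rows:
  deltas:
    - [[0,0,3.5,0,0,0,1],[0,0,3.5,0,0,0,1],[0,0,3.0,0,0,0,1],[0,0,1.8,0,0,0,1],[0,0,0.6,0,0,0,1],[0,0,0,0,0,0,1]]

```text
t: 5.78
tool_pos: [0.6397, -0.0613, 0.0945]
tool_rot: [[0.693, -0.721, -0.007], [-0.721, -0.693, 0.009], [-0.012, -0.001, -1.0]]
ft_force: [-0.6, -0.0, -0.4]
opening: 0.0008
```

```bash
python3 - <<'E'
from h import *
to(10,65,.089)
E
```

```text
t 5.78 alpha -46.1 j7 -98 phi 15.0 R 77.9 theta 28.9 z 94.5 F [-0.6 -0.  -0.4] tilt [-0.1  0.7] e_r [ 0.48 -0.88] e_t [-0.88 -0.48] [ 0.6397 -0.0613  0.0945]
shift cm [-0.13  1.42  0.55] turn z -1.1 [-34.  46.  54. 100. -45.  58. -98.]
```

Emit:
play_rows:
  deltas:
    - [[-0.2,0.35,0.2,0,0.3,-1.5,1],[-0.2,0.35,0.2,0,0.3,-1.5,1],[-0.2,0.35,0.1,0,0,-1.5,1],[-0.1,0.2,0,0,0,0,1],[-0.1,0.2,0,0,0,0,1]]

```text
t: 6.4
tool_pos: [0.627, -0.0653, 0.0923]
tool_rot: [[0.752, -0.659, 0.01], [-0.659, -0.752, 0.003], [0.006, -0.009, -1.0]]
ft_force: [6.0, 2.2, -3.0]
opening: 0.0005
```

```bash
python3 - <<'E'
from h import *
rep()
E
```

```text
t 6.40 alpha -41.2 j7 -92 phi 14.6 R 64.6 theta 34.2 z 92.3 F [ 6.   2.2 -3. ] tilt [-0.5 -0.3] e_r [ 0.56 -0.83] e_t [-0.83 -0.56] [ 0.627  -0.0653  0.0923]
```

Contact: 6.4 N outward at R = 64.6 mm, as expected. First a short trial of orbiting.

Emit:
play_rows:
  deltas:
    - [[-0.65,-0.25,0.05,0,0,-6,1],[-0.65,-0.25,0.05,0,0,-6,1],[-0.65,-0.25,0.05,0,0,-6,1],[-0.65,-0.25,0.05,0,0,-6,1],[-0.65,-0.25,0.05,0,0,-6,1],[-0.65,-0.25,0,0,0,-6,1]]

```text
t: 7.15
tool_pos: [0.6061, -0.0352, 0.0925]
tool_rot: [[0.997, -0.068, 0.027], [-0.068, -0.998, -0.002], [0.027, -0.0, -1.0]]
ft_force: [4.2, 0.6, -2.0]
opening: 0.0005
```

```bash
python3 - <<'E'
from h import *
rep()
p,d=robot.grab_frame("top");cv2.imwrite("pics/t2.png",cv2.resize(p[185:260,295:395],(640,480),interpolation=cv2.INTER_CUBIC)[:,:,::-1])
p,d=robot.grab_frame("side");cv2.imwrite("pics/s2.png",cv2.resize(p[202:292,273:393],(640,480),interpolation=cv2.INTER_CUBIC)[:,:,::-1])
a=cv2.imread("pics/t2.png");b=cv2.imread("pics/s2.png");cv2.imwrite("pics/ts2.png",cv2.resize(np.hstack([a,b]),(800,300)))
E
```

```text
t 7.15 alpha -3.9 j7 -63 phi 48.1 R 62.3 theta 38.0 z 92.5 F [ 4.2  0.6 -2. ] tilt [-0.  -1.6] e_r [ 0.62 -0.79] e_t [-0.79 -0.62] [ 0.6061 -0.0352  0.0925]
```

View pics/ts2.png

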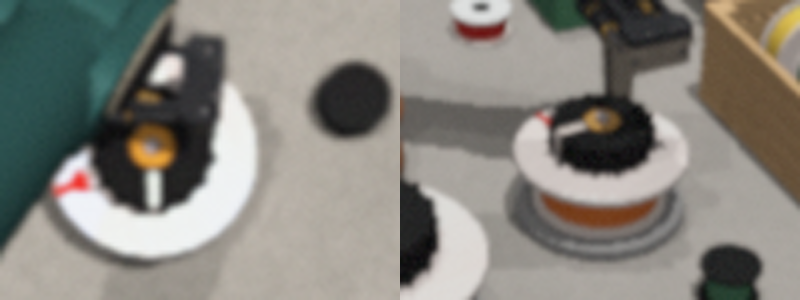

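The ring follows: in the top crop the mark at (152,190) now points to 180°, against 158° before. Continuing the stroke.

Emit:
play_rows:
  deltas:
    - [[-0.65,-0.27,0.06,0,-0.4,-5.6,1],[-0.65,-0.27,0.06,0,-0.4,-5.6,1],[-0.65,-0.27,0.06,0,-0.4,-5.6,1],[-0.65,-0.27,0.06,0,-0.4,-5.6,1],[-0.65,-0.27,0.06,0,-0.4,-5.6,1],[-0.65,-0.27,0.06,0,-0.4,-5.6,1],[-0.65,-0.27,0.06,0,-0.4,-5.6,1],[-0.65,-0.27,0.06,0,-0.4,-5.6,1]]

```text
t: 8.25
tool_pos: [0.5602, -0.0202, 0.0917]
tool_rot: [[0.749, 0.662, -0.011], [0.662, -0.75, -0.009], [-0.014, 0.0, -1.0]]
ft_force: [1.0, 4.6, 2.5]
opening: 0.0008
```

```bash
python3 - <<'E'
from h import *
s=rep()[0];print(np.round(s["joint_positions"],0))
E
```

```text
t 8.25 alpha 41.5 j7 -28 phi 94.0 R 61.5 theta 37.5 z 91.7 F [1.  4.6 2.5] tilt [0.  0.8] e_r [ 0.61 -0.79] e_t [-0.79 -0.61] [ 0.5602 -0.0202  0.0917]
[-29.  32.  36. 112. -25.  45. -28.]
```

Emit:
play_rows:
  deltas:
    - [[-0.65,-0.27,0.05,0,0.1,-5.7,1],[-0.65,-0.27,0.05,0,0.1,-5.7,1],[-0.65,-0.27,0.05,0,0,-5.7,1],[-0.65,-0.27,0.05,0,0,-5.7,1],[-0.65,-0.27,0.05,0,0,-5.7,1],[-0.65,-0.27,0.05,0,0,-5.7,1],[-0.65,-0.27,0.05,0,0,-5.7,1],[-0.65,-0.27,0.05,0,0,-5.7,1]]

```text
t: 9.25
tool_pos: [0.5141, -0.0454, 0.0898]
tool_rot: [[0.035, 0.999, -0.019], [0.999, -0.035, 0.007], [0.007, -0.019, -1.0]]
ft_force: [-0.5, 3.1, 0.7]
opening: 0.0003
```

```bash
cat >> h.py <<'E'
def mark(n="top",a=(.5645,-.0835),z=.101,save=None):
    "angle of white mark on ring top in world deg, and of the pointer; white pixels between 24..44 mm of axis at z=.101"
    p,d=robot.grab_frame(n);np.savez(f"last_{n}.npz",p=p,d=d)
    T=np.array(C[n]["cam_to_world"]);v,u=np.mgrid[180:300,290:400];r=np.stack([u.ravel(),v.ravel(),np.ones(u.size)])
    def rays(z):
        q=T[:3,:3]@np.linalg.inv(C[n]["K"])@r;q=T[:3,3:]+q*((z-T[2,3])/q[2]);x,y=q[0]-a[0],q[1]-a[1];return np.hypot(x,y)*1e3,np.arctan2(y,x)
    col=p[180:300,290:400].reshape(-1,3).astype(float)
    R1,A1=rays(.101);R2,A2=rays(.07)
    k=(R1>20)&(R1<43)&(col.min(1)>110);m=(R2>50)&(R2<82)&(col[:,0]>1.6*col[:,1])&(col[:,0]>90)
    f=lambda A,w:np.degrees(np.angle((w*np.exp(1j*A)).sum())) if len(A) else None
    print(n,"mark",k.sum(),f(A1[k],col[k].min(1)-90),"pointer",m.sum(),f(A2[m],col[m][:,0]-col[m][:,1]))
E
python3 - <<'E'
from h import *
s=rep()[0];print(np.round(s["joint_positions"],0));mark();mark("side")
E
```

```text
t 9.25 alpha 88.0 j7 15 phi 144.4 R 62.0 theta 33.6 z 89.8 F [-0.5  3.1  0.7] tilt [-1.1 -0.4] e_r [ 0.55 -0.83] e_t [-0.83 -0.55] [ 0.5141 -0.0454  0.0898]
[-18.  27.  24. 117. -17.  41.  15.]
top mark 18 -86.51462843780683 pointer 0 None
side mark 20 -83.65827345373499 pointer 0 None
```

Top and side agree on the mark at about 275° (φ + 131°, no slip). Remaining: about 558°.

Emit:
play_rows:
  deltas:
    - [[-0.65,-0.27,0.04,-0.2,-0.1,-6,1],[-0.65,-0.27,0.04,-0.2,-0.1,-6,1],[-0.65,-0.27,0.04,-0.2,-0.1,-6,1],[-0.65,-0.27,0.04,-0.2,-0.1,-6,1],[-0.65,-0.27,0.04,-0.2,0,-6,1],[-0.65,-0.27,0.04,-0.1,0,-6,1],[-0.65,-0.27,0.04,-0.1,0,-6,1],[-0.65,-0.27,0.04,-0.1,0,-6,1],[-0.65,-0.27,0.04,-0.1,0,-6,1],[-0.65,-0.27,0.04,-0.1,0,-6,1]]

```text
t: 10.6
tool_pos: [0.509, -0.1141, 0.0838]
tool_rot: [[-0.844, 0.536, -0.015], [0.536, 0.844, 0.013], [0.019, 0.003, -1.0]]
ft_force: [-0.5, 1.6, 1.8]
opening: 0.0008
```

```bash
python3 - <<'E'
from h import *
s=rep()[0];print(np.round(s["joint_positions"],0))
E
```

```text
t 10.60 alpha 147.6 j7 73 phi -149.5 R 64.3 theta 27.1 z 83.8 F [-0.5  1.6  1.8] tilt [ 0.2 -1.1] e_r [ 0.46 -0.89] e_t [-0.89 -0.46] [ 0.509  -0.1141  0.0838]
[  2.  26.   9. 116.  -7.  39.  73.]
```

Emit:
play_rows:
  deltas:
    - [[-0.66,-0.19,-0.12,0,-0.3,-6.8,1],[-0.66,-0.2,-0.12,0,-0.3,-6.8,1],[-0.66,-0.21,-0.12,0,-0.3,-6.8,1],[-0.66,-0.22,-0.08,0,-0.3,-6.8,1],[-0.65,-0.24,-0.06,0,-0.2,-6.8,1],[-0.65,-0.25,-0.06,0,-0.1,-6.8,1],[-0.65,-0.26,-0.06,0,0,-6.8,1],[-0.65,-0.27,-0.06,0,0,-6.8,1]]

```text
t: 11.6
tool_pos: [0.5487, -0.1463, 0.0843]
tool_rot: [[-0.929, -0.37, -0.013], [-0.371, 0.929, 0.002], [0.011, 0.006, -1.0]]
ft_force: [1.2, -0.5, 0.6]
opening: 0.0005
```

```bash
python3 - <<'E'
from h import *
s=rep()[0];print(np.round(s["joint_positions"],0));mark();mark("side")
E
```

```text
t 11.60 alpha -158.3 j7 121 phi -103.7 R 66.7 theta 35.4 z 84.3 F [ 1.2 -0.5  0.6] tilt [ 0.4 -0.6] e_r [ 0.58 -0.81] e_t [-0.81 -0.58] [ 0.5487 -0.1463  0.0843]
[ 14.  30.  -4. 109.   3.  42. 121.]
top mark 32 4.149695867928083 pointer 26 112.88092413038892
side mark 0 None pointer 3 114.66405659967182
```

The finger skipped one rib: mark at 364°, with 387° expected. I need a little more inward bias; remaining is about 469°. Now back off, lift above the ring and unwind.

Emit:
play_rows:
  deltas:
    - [[0.9,-1.2,0,0,0,0,1],[0.9,-1.2,-1,0,0,0,1],[0,0,-4,0,0,10.6,1],[0,0,-3,0,0,10.6,1],[0,0,0,0,0,10.6,1],[0,0,0,0,0,10.6,1],[0,0,0,0,0,10.6,1],[0,0,0,0,0,10.6,1],[0,0,0,0,0,10.6,1],[0,0,0,0,0,10.6,1],[0,0,0,0,0,10.6,1],[0,0,0,0,0,10.6,1],[0,0,0,0,0,10.6,1],[0,0,0,0,0,10.6,1],[0,0,0,0,0,10.6,1],[0,0,0,0,0,10.6,1],[0,0,0,0,0,10.6,1],[0,0,0,0,0,10.6,1],[0,0,0,0,0,10.6,1],[0,0,0,0,0,10.6,1]]

```text
t: 14.2
tool_pos: [0.5305, -0.2026, 0.1816]
tool_rot: [[0.991, 0.132, -0.002], [0.132, -0.991, 0.001], [-0.002, -0.001, -1.0]]
ft_force: [0.5, 0.9, -0.4]
opening: 0.0005
```

```bash
sed -i 's/^AX=.*/AX=np.array([.5645,-.0835])/' h.py; python3 - <<'E'
from h import *
s,R,p,al,phi=rep();to(al+55,80,.15);to(al-125,80,.15,1);mark()
E
```

```text
t 14.20 alpha 7.6 j7 -46 phi -106.0 R 123.8 theta 23.5 z 181.6 F [ 0.5  0.9 -0.4] tilt [-0.1  0.1] e_r [-0.4   0.92] e_t [0.92 0.4 ] [ 0.5305 -0.2026  0.1816]
t 14.20 alpha 7.6 j7 -46 phi -106.0 R 123.8 theta 23.5 z 181.6 F [ 0.5  0.9 -0.4] tilt [-0.1  0.1] e_r [-0.4   0.92] e_t [0.92 0.4 ] [ 0.5305 -0.2026  0.1816]
shift cm [  9.54 -17.9    3.17] turn z -0.0 [-14.  25.  41. 108. -20.  54. -46.]
t 14.20 alpha 7.6 j7 -46 phi -106.0 R 123.8 theta 23.5 z 181.6 F [ 0.5  0.9 -0.4] tilt [-0.1  0.1] e_r [-0.4   0.92] e_t [0.92 0.4 ] [ 0.5305 -0.2026  0.1816]
shift cm [ 0.36 -4.79  3.17] turn z -0.0 [-14.  25.  41. 108. -20.  54. -46.]
top mark 37 3.3185418307697194 pointer 23 112.56827109698406
```

Emit:
play_rows:
  deltas:
    - [[0,0,0,0,0,10.6,1],[0,0,0,0,0,10.6,1],[0,0,0,0,0,10.6,1],[0,0,0,0,0,10.6,1],[0,0,0,0,0,0,1]]

```text
t: 14.88
tool_pos: [0.5285, -0.2066, 0.1847]
tool_rot: [[0.819, -0.574, 0.001], [-0.574, -0.819, 0.003], [-0.001, -0.003, -1.0]]
ft_force: [-0.3, -0.8, 0.9]
opening: 0.0002
```

```bash
python3 - <<'E'
from h import *
s,R,p,al,phi=rep();to(al-125,85,.18,1)
E
```

```text
t 14.88 alpha -35.1 j7 -83 phi -106.3 R 128.3 theta -18.8 z 184.7 F [-0.3 -0.8  0.9] tilt [-0.2  0. ] e_r [0.32 0.95] e_t [ 0.95 -0.32] [ 0.5285 -0.2066  0.1847]
t 14.88 alpha -35.1 j7 -83 phi -106.3 R 128.3 theta -18.8 z 184.7 F [-0.3 -0.8  0.9] tilt [-0.2  0. ] e_r [0.32 0.95] e_t [ 0.95 -0.32] [ 0.5285 -0.2066  0.1847]
shift cm [-9.   -5.18  0.49] turn z -0.0 [-21.  28.  51. 108. -26.  56. -83.]
```

Emit:
play_rows:
  deltas:
    - [[-3,-1.7,0,0,0,0,1],[-3,-1.7,0,0,0,0,1],[-2.8,-1.7,0,0,0,0,1],[0,0,2,0,0,0,1],[0,0,2.5,0,0,0,1],[0,0,2,0,0,0,1],[0,0,1.5,0,0,0,1],[0,0,0.6,0,0,0,1],[0,0,0,0,0,0,1]]

```text
t: 16.0
tool_pos: [0.4852, -0.1136, 0.0997]
tool_rot: [[0.838, -0.546, 0.008], [-0.546, -0.838, 0.008], [0.003, -0.011, -1.0]]
ft_force: [0.5, 0.3, -0.2]
opening: 0.0005
```

```bash
python3 - <<'E'
from h import *
s,R,p,al,phi=rep();to(al-125,65,.089,1)
E
```

```text
t 16.00 alpha -33.1 j7 -84 phi -159.2 R 84.8 theta 36.1 z 99.7 F [ 0.5  0.3 -0.2] tilt [-0.6 -0.2] e_r [-0.59  0.81] e_t [0.81 0.59] [ 0.4852 -0.1136  0.0997]
t 16.00 alpha -33.1 j7 -84 phi -159.2 R 84.8 theta 36.1 z 99.7 F [ 0.5  0.3 -0.2] tilt [-0.6 -0.2] e_r [-0.59  0.81] e_t [0.81 0.59] [ 0.4852 -0.1136  0.0997]
shift cm [ 1.27 -1.51  1.09] turn z -0.0 [-27.  28.  46. 121. -31.  43. -84.]
```

Emit:
play_rows:
  deltas:
    - [[0.29,-0.4,0.25,-0.2,0,0,1],[0.29,-0.4,0.25,-0.2,0,0,1],[0.29,-0.4,0.25,0,0,0,1],[0.26,-0.36,0.2,0,0,0,1],[0.12,-0.16,0.1,0,0,0,1],[0.12,-0.16,0,0,0,0,1],[0.67,0.22,0,0,0,-6,1],[0.67,0.22,0,0,0,-6,1],[0.67,0.22,0,0,0,-6,1]]

```text
t: 17.12
tool_pos: [0.5169, -0.1213, 0.089]
tool_rot: [[0.968, -0.251, -0.008], [-0.251, -0.968, 0.003], [-0.009, -0.001, -1.0]]
ft_force: [-4.9, -2.2, 5.0]
opening: 0.0005
```

```bash
python3 - <<'E'
from h import *
s,R,p,al,phi=rep()
E
```

```text
t 17.12 alpha -14.5 j7 -68 phi -141.5 R 60.8 theta 37.0 z 89.0 F [-4.9 -2.2  5. ] tilt [-0.1  0.5] e_r [-0.6  0.8] e_t [0.8 0.6] [ 0.5169 -0.1213  0.089 ]
```

Emit:
play_rows:
  deltas:
    - [[0.66,0.23,0,0,0.1,-6,1],[0.66,0.23,0,0,0.1,-6,1],[0.66,0.23,0,0,0.1,-6,1],[0.66,0.23,0,0,0.1,-6,1],[0.66,0.23,0,0,0,-6,1],[0.66,0.23,0,0,0,-6,1],[0.66,0.23,0,0,0,-6,1],[0.66,0.23,0,0,0,-6,1]]

```text
t: 18.12
tool_pos: [0.5612, -0.1443, 0.0883]
tool_rot: [[0.824, 0.566, -0.017], [0.566, -0.824, -0.004], [-0.016, -0.006, -1.0]]
ft_force: [-2.7, -3.3, 2.3]
opening: 0.0005
```

```bash
python3 - <<'E'
from h import *
s,R,p,al,phi=rep();mark();mark("side")
E
```

```text
t 18.12 alpha 34.5 j7 -27 phi -93.1 R 60.9 theta 37.5 z 88.3 F [-2.7 -3.3  2.3] tilt [-0.4  0.9] e_r [-0.61  0.79] e_t [0.79 0.61] [ 0.5612 -0.1443  0.0883]
top mark 12 65.05084057950711 pointer 25 113.34700372874029
side mark 0 None pointer 3 114.68894191068286
```

Emit:
play_rows:
  deltas:
    - [[0.66,0.23,0,0,0.1,-6,1],[0.66,0.23,0,0,0.1,-6,1],[0.66,0.23,0,0,0.1,-6,1],[0.66,0.23,0,0,0.1,-6,1],[0.66,0.23,0,0,0.1,-6,1],[0.66,0.23,0,0,0.1,-6,1],[0.66,0.23,0,0,0,-6,1],[0.66,0.23,0,0,0,-6,1]]

```text
t: 19.23
tool_pos: [0.6062, -0.1287, 0.0887]
tool_rot: [[0.138, 0.99, -0.002], [0.99, -0.138, -0.015], [-0.015, -0.0, -1.0]]
ft_force: [2.3, -4.6, -1.2]
opening: 0.0007
```

```bash
python3 - <<'E'
from h import *
s,R,p,al,phi=rep();mark();mark("side")
E
```

```text
t 19.23 alpha 82.1 j7 9 phi -47.4 R 61.5 theta 39.4 z 88.7 F [ 2.3 -4.6 -1.2] tilt [-0.   0.9] e_r [-0.64  0.77] e_t [0.77 0.64] [ 0.6062 -0.1287  0.0887]
top mark 0 None pointer 26 112.50883087272157
side mark 6 108.18208596843475 pointer 5 113.09616492941541
```

Mark about 470° (110° mod 360), so it is just reaching the pointer for the first time. Continuing for one full turn more.

Emit:
play_rows:
  deltas:
    - [[0.65,0.24,0,0,0.2,-5.7,1],[0.65,0.24,0,0,0.2,-5.7,1],[0.65,0.24,0,0,0.1,-5.7,1],[0.65,0.24,0,0,0.1,-5.7,1],[0.65,0.24,0,0,0.1,-5.7,1],[0.65,0.24,0,0,0.1,-5.7,1],[0.65,0.24,0,0,0.1,-5.7,1],[0.65,0.24,0,0,0.1,-5.7,1]]

```text
t: 20.32
tool_pos: [0.627, -0.0873, 0.0899]
tool_rot: [[-0.609, 0.793, 0.027], [0.793, 0.609, -0.015], [-0.028, 0.012, -1.0]]
ft_force: [5.2, -3.0, -2.9]
opening: 0.0005
```

```bash
python3 - <<'E'
from h import *
s,R,p,al,phi=rep();mark();mark("side")
E
```

```text
t 20.32 alpha 127.5 j7 43 phi -3.5 R 62.7 theta 41.0 z 89.9 F [ 5.2 -3.  -2.9] tilt [0.7 1.6] e_r [-0.66  0.75] e_t [0.75 0.66] [ 0.627  -0.0873  0.0899]
top mark 0 None pointer 0 None
side mark 21 147.34888165542176 pointer 4 113.93237555660069
```

Emit:
play_rows:
  deltas:
    - [[0.64,0.26,0,0.1,0.3,-5.3,1],[0.64,0.26,0,0.1,0.3,-5.3,1],[0.64,0.26,0,0.1,0.3,-5.3,1],[0.64,0.26,0,0.1,0.3,-5.3,1],[0.64,0.26,0,0.1,0.2,-5.3,1],[0.64,0.26,0,0.1,0.2,-5.3,1],[0.64,0.25,0,0.1,0.2,-5.5,1],[0.64,0.25,0,0.1,0.2,-5.5,1]]

```text
t: 21.42
tool_pos: [0.611, -0.0395, 0.0926]
tool_rot: [[-0.986, 0.165, 0.025], [0.165, 0.986, -0.005], [-0.025, -0.001, -1.0]]
ft_force: [3.1, -0.6, -2.0]
opening: 0.0001
```

```bash
python3 - <<'E'
from h import *
s,R,p,al,phi=rep();mark();mark("side")
E
```

```text
t 21.43 alpha 170.5 j7 76 phi 43.4 R 64.0 theta 37.1 z 92.6 F [ 3.1 -0.6 -2. ] tilt [-0.1  1.4] e_r [-0.6  0.8] e_t [0.8 0.6] [ 0.611  -0.0395  0.0926]
top mark 1 -101.48489488233389 pointer 0 None
side mark 20 -170.12716078317197 pointer 6 111.44535025899789
```

Emit:
play_rows:
  deltas:
    - [[0.68,0.2,0.06,0,0.3,-5.7,1],[0.68,0.2,0.06,0,0.3,-5.7,1],[0.68,0.2,0.06,0,0.3,-5.7,1],[0.68,0.2,0.05,0,0.3,-5.7,1],[0.68,0.2,0.05,0,0.2,-5.7,1],[0.68,0.2,0.05,0,0.2,-5.7,1],[0.68,0.2,0.05,0,0.2,-5.7,1],[0.68,0.2,0.05,0,0.2,-5.7,1]]

```text
t: 22.52
tool_pos: [0.5675, -0.0198, 0.0923]
tool_rot: [[-0.807, -0.59, 0.017], [-0.59, 0.807, 0.005], [-0.017, -0.006, -1.0]]
ft_force: [2.6, 4.4, 0.7]
opening: 0.0004
```

```bash
python3 - <<'E'
from h import *
s,R,p,al,phi=rep();mark();mark("side");print(np.round(s["joint_positions"],0))
E
```

```text
t 22.52 alpha -143.8 j7 113 phi 87.3 R 63.8 theta 38.9 z 92.3 F [2.6 4.4 0.7] tilt [-0.4  1. ] e_r [-0.63  0.78] e_t [0.78 0.63] [ 0.5675 -0.0198  0.0923]
top mark 33 -122.68284131374364 pointer 0 None
side mark 19 -122.22465960682017 pointer 1 113.06929314540766
[ 14.  30. -20. 109.  14.  42. 113.]
```

Top and side agree: mark at 237.5° (597.5° unwrapped), 236° left. Back off and unwind again.

Emit:
play_rows:
  deltas:
    - [[-0.9,1.2,0,0,0,0,1],[-0.9,1.2,-1,0,0,0,1],[0,0,-4,0,0,10.6,1],[0,0,-3,0,0,10.6,1],[0,0,0,0,0,10.6,1],[0,0,0,0,0,10.6,1],[0,0,0,0,0,10.6,1],[0,0,0,0,0,10.6,1],[0,0,0,0,0,10.6,1],[0,0,0,0,0,10.6,1],[0,0,0,0,0,10.6,1],[0,0,0,0,0,10.6,1],[0,0,0,0,0,10.6,1],[0,0,0,0,0,10.6,1],[0,0,0,0,0,10.6,1],[0,0,0,0,0,10.6,1],[0,0,0,0,0,10.6,1],[0,0,0,0,0,10.6,1],[0,0,0,0,0,10.6,1],[0,0,0,0,0,10.6,1]]

```text
t: 25.12
tool_pos: [0.5614, 0.0288, 0.1837]
tool_rot: [[0.928, 0.374, 0.007], [0.374, -0.928, 0.008], [0.01, -0.005, -1.0]]
ft_force: [-0.0, 0.3, 0.1]
opening: 0.0002
```

Emit:
play_rows:
  deltas:
    - [[0,0,0,0,0,10.6,1],[0,0,0,0,0,10.6,1],[0,0,0,0,0,10.6,1],[0,0,0,0,0,10.6,1],[0,0,0,0,0,0,1]]

```text
t: 25.75
tool_pos: [0.5602, 0.0347, 0.1861]
tool_rot: [[0.934, -0.357, 0.006], [-0.357, -0.934, 0.011], [0.001, -0.013, -1.0]]
ft_force: [-1.1, -0.5, -0.6]
opening: 0.0003
```

```bash
python3 - <<'E'
from h import *
s,R,p,al,phi=rep();to(al+55,85,.18,2);to(al-125,85,.18,1);mark();mark("side")
E
```

```text
t 25.75 alpha -20.9 j7 -106 phi 92.1 R 118.2 theta -23.0 z 186.1 F [-1.1 -0.5 -0.6] tilt [-0.7 -0.1] e_r [-0.39 -0.92] e_t [-0.92  0.39] [0.5602 0.0347 0.1861]
t 25.75 alpha -20.9 j7 -106 phi 92.1 R 118.2 theta -23.0 z 186.1 F [-1.1 -0.5 -0.6] tilt [-0.7 -0.1] e_r [-0.39 -0.92] e_t [-0.92  0.39] [0.5602 0.0347 0.1861]
shift cm [9.5  3.93 0.57] turn z -0.0 [ -28.   22.   27.  108.  -13.   53. -106.]
t 25.75 alpha -20.9 j7 -106 phi 92.1 R 118.2 theta -23.0 z 186.1 F [-1.1 -0.5 -0.6] tilt [-0.7 -0.1] e_r [-0.39 -0.92] e_t [-0.92  0.39] [0.5602 0.0347 0.1861]
shift cm [-0.25 17.85  0.38] turn z -0.0 [ -28.   22.   27.  108.  -13.   53. -106.]
top mark 32 -121.60270868670284 pointer 0 None
side mark 19 -122.12334409626 pointer 5 110.9618934933387
```

Emit:
play_rows:
  deltas:
    - [[3.1,1.3,0,-0.2,0,0,1],[3.1,1.3,0,-0.2,0,0,1],[3.1,1.3,0,-0.2,0,0,1],[0,0,2,0,0,0,1],[0,0,2.7,0,0,0,1],[0,0,2.2,0,0,0,1],[0,0,1.7,0,0,0,1],[0,0,0.8,0,0,0,1],[0,0,0,0,0,0,1]]

```text
t: 26.98
tool_pos: [0.6324, -0.0304, 0.0866]
tool_rot: [[0.941, -0.337, -0.003], [-0.337, -0.941, 0.008], [-0.005, -0.006, -1.0]]
ft_force: [0.3, -1.0, -0.0]
opening: 0.0007
```

```bash
python3 - <<'E'
from h import *
s,R,p,al,phi=rep();to(al+55,65,.089,2)
E
```

```text
t 26.98 alpha -19.7 j7 -94 phi 38.1 R 86.2 theta 32.2 z 86.6 F [ 0.3 -1.  -0. ] tilt [-0.4  0.3] e_r [ 0.53 -0.85] e_t [-0.85 -0.53] [ 0.6324 -0.0304  0.0866]
t 26.98 alpha -19.7 j7 -94 phi 38.1 R 86.2 theta 32.2 z 86.6 F [ 0.3 -1.  -0. ] tilt [-0.4  0.3] e_r [ 0.53 -0.85] e_t [-0.85 -0.53] [ 0.6324 -0.0304  0.0866]
shift cm [-0.87  1.96 -0.25] turn z -0.0 [-18.  36.  24. 101. -20.  47. -94.]
```

Emit:
play_rows:
  deltas:
    - [[-0.25,0.4,-0.05,0,0,-0.8,1],[-0.25,0.4,-0.05,0,0,-0.8,1],[-0.25,0.4,-0.05,0,0,-0.8,1],[-0.25,0.4,0,0,0,-0.8,1],[-0.11,0.17,0,0,0,0,1],[-0.11,0.17,0,0,0,0,1],[-0.66,-0.23,0,0,0,-6,1],[-0.66,-0.23,0,0,0,-6,1],[-0.66,-0.23,0,0,0,-6,1],[-0.66,-0.23,0,0,0,-6,1],[-0.66,-0.23,0,0,0,-6,1],[-0.66,-0.23,0,0,0,-6,1]]

```text
t: 28.48
tool_pos: [0.5878, -0.0244, 0.0928]
tool_rot: [[0.932, 0.362, 0.028], [0.362, -0.932, 0.013], [0.031, -0.002, -1.0]]
ft_force: [4.0, 3.0, -1.6]
opening: 0.0005
```

```bash
python3 - <<'E'
from h import *
s,R,p,al,phi=rep();mark();mark("side");print(np.round(s["joint_positions"],0))
E
```

```text
t 28.48 alpha 21.2 j7 -59 phi 68.5 R 63.5 theta 42.8 z 92.8 F [ 4.   3.  -1.6] tilt [-0.1 -1.8] e_r [ 0.68 -0.73] e_t [-0.73 -0.68] [ 0.5878 -0.0244  0.0928]
top mark 32 -92.44958714442791 pointer 0 None
side mark 18 -89.6285073266536 pointer 3 111.46701344703803
[-11.  30.  14. 108. -11.  41. -59.]
```

Emit:
play_rows:
  deltas:
    - [[-0.63,-0.3,0.07,0,-0.4,-5.1,1],[-0.63,-0.3,0.07,0,-0.4,-5.1,1],[-0.63,-0.29,0.07,0,-0.4,-5.1,1],[-0.64,-0.28,0.07,0,-0.4,-5.2,1],[-0.64,-0.27,0.05,0,-0.3,-5.4,1],[-0.65,-0.26,0.05,0,-0.3,-5.5,1],[-0.65,-0.25,0.05,0,-0.3,-5.6,1],[-0.65,-0.25,0.05,0,-0.3,-5.6,1]]

```text
t: 29.58
tool_pos: [0.5447, -0.0241, 0.0918]
tool_rot: [[0.425, 0.905, 0.008], [0.905, -0.425, -0.004], [0.0, 0.009, -1.0]]
ft_force: [-0.0, 6.8, 3.2]
opening: 0.0004
```

```bash
python3 - <<'E'
from h import *
s,R,p,al,phi=rep();mark();mark("side")
E
```

```text
t 29.57 alpha 64.8 j7 -24 phi 108.4 R 62.6 theta 46.4 z 91.8 F [-0.   6.8  3.2] tilt [ 0.5 -0. ] e_r [ 0.72 -0.69] e_t [-0.69 -0.72] [ 0.5447 -0.0241  0.0918]
top mark 34 -51.669834392104605 pointer 0 None
side mark 23 -48.76648719588415 pointer 3 113.06834681455567
```

Emit:
play_rows:
  deltas:
    - [[-0.62,-0.38,0.03,0,0,-5,1],[-0.62,-0.38,0.03,0,0,-5,1],[-0.63,-0.36,0.03,0,0,-5,1],[-0.63,-0.35,0.03,0,0,-5,1],[-0.64,-0.34,0.03,0,0,-5.3,1],[-0.64,-0.32,0.03,0,0,-5.3,1],[-0.65,-0.3,0.03,0,0,-5.5,1],[-0.65,-0.29,0.03,0,0,-5.5,1]]

```text
t: 30.68
tool_pos: [0.508, -0.0579, 0.0905]
tool_rot: [[-0.299, 0.954, -0.003], [0.954, 0.299, 0.009], [0.009, -0.0, -1.0]]
ft_force: [-4.1, 3.6, 5.4]
opening: 0.0006
```

```bash
python3 - <<'E'
from h import *
s,R,p,al,phi=rep();mark();mark("side")
E
```

```text
t 30.68 alpha 107.4 j7 17 phi 155.7 R 62.0 theta 41.7 z 90.5 F [-4.1  3.6  5.4] tilt [-0.  -0.5] e_r [ 0.67 -0.75] e_t [-0.75 -0.67] [ 0.508  -0.0579  0.0905]
top mark 18 -4.150174101907541 pointer 0 None
side mark 19 0.9653318922986402 pointer 0 None
```

Emit:
play_rows:
  deltas:
    - [[-0.65,-0.28,0,0,0,-5.5,1],[-0.65,-0.28,0,0,0,-5.5,1],[-0.65,-0.28,-0.02,0,0,-5.5,1],[-0.66,-0.26,-0.02,0,0,-5.7,1],[-0.66,-0.25,-0.03,0,0,-5.8,1],[-0.67,-0.24,-0.03,0,0,-5.8,1],[-0.67,-0.24,-0.03,0,0,-5.8,1]]

```text
t: 31.65
tool_pos: [0.5069, -0.1058, 0.0886]
tool_rot: [[-0.842, 0.539, -0.031], [0.539, 0.842, 0.01], [0.031, -0.008, -0.999]]
ft_force: [-2.4, 1.2, 2.9]
opening: 0.0003
```

```bash
python3 - <<'E'
from h import *
s,R,p,al,phi=rep();mark();mark("side")
E
```

```text
t 31.65 alpha 147.4 j7 56 phi -158.9 R 61.8 theta 36.2 z 88.6 F [-2.4  1.2  2.9] tilt [-0.5 -1.8] e_r [ 0.59 -0.81] e_t [-0.81 -0.59] [ 0.5069 -0.1058  0.0886]
top mark 12 37.33263880656985 pointer 9 112.97645421803644
side mark 17 41.92911459325635 pointer 0 None
```

Emit:
play_rows:
  deltas:
    - [[-0.68,-0.2,-0.03,-0.1,-0.4,-6.2,1],[-0.68,-0.2,-0.03,-0.1,-0.4,-6.2,1],[-0.68,-0.2,-0.03,-0.1,-0.4,-6.2,1],[-0.68,-0.2,-0.03,-0.1,-0.4,-6.2,1],[-0.68,-0.2,-0.03,0,-0.3,-6.2,1],[-0.68,-0.2,-0.03,0,-0.3,-6.2,1]]

```text
t: 32.5
tool_pos: [0.5329, -0.1357, 0.0882]
tool_rot: [[-0.997, -0.071, -0.011], [-0.071, 0.997, -0.001], [0.011, -0.0, -1.0]]
ft_force: [-3.8, -1.8, 2.5]
opening: 0.0006
```

```bash
python3 - <<'E'
from h import *
s,R,p,al,phi=rep();mark();mark("side")
E
```

```text
t 32.50 alpha -175.9 j7 90 phi -121.2 R 61.0 theta 35.2 z 88.2 F [-3.8 -1.8  2.5] tilt [-0.  -0.6] e_r [ 0.58 -0.82] e_t [-0.82 -0.58] [ 0.5329 -0.1357  0.0882]
top mark 14 74.36578316749707 pointer 28 113.02057029368615
side mark 0 None pointer 1 113.06929314540766
```

Emit:
play_rows:
  deltas:
    - [[-0.67,-0.22,-0.02,0,-0.2,-6,1],[-0.67,-0.22,-0.02,0,-0.2,-6,1],[-0.67,-0.22,-0.02,0,-0.2,-6,1],[-0.67,-0.22,-0.02,0,-0.2,-6,1]]

```text
t: 33.1
tool_pos: [0.5577, -0.1442, 0.0882]
tool_rot: [[-0.888, -0.46, -0.004], [-0.46, 0.888, -0.005], [0.006, -0.002, -1.0]]
ft_force: [-3.1, -3.7, 2.4]
opening: 0.0007
```

```bash
python3 - <<'E'
from h import *
s,R,p,al,phi=rep();mark();mark("side");print(s["joint_positions"][6])
a=np.load("last_top.npz")['p'][185:260,295:395];b=np.load("last_side.npz")['p'][222:282,293:373]
cv2.imwrite("pics/c3.png",np.hstack([cv2.resize(x,(400,300),interpolation=cv2.INTER_CUBIC) for x in(a,b)])[:,:,::-1])
E
```

```text
t 33.10 alpha -152.6 j7 110 phi -96.4 R 61.0 theta 33.7 z 88.2 F [-3.1 -3.7  2.4] tilt [-0.1 -0.3] e_r [ 0.56 -0.83] e_t [-0.83 -0.56] [ 0.5577 -0.1442  0.0882]
top mark 7 98.92636701827345 pointer 25 113.20521043351773
side mark 7 99.26234855151979 pointer 3 114.71770368535518
109.61215179614288
```

View pics/c3.png

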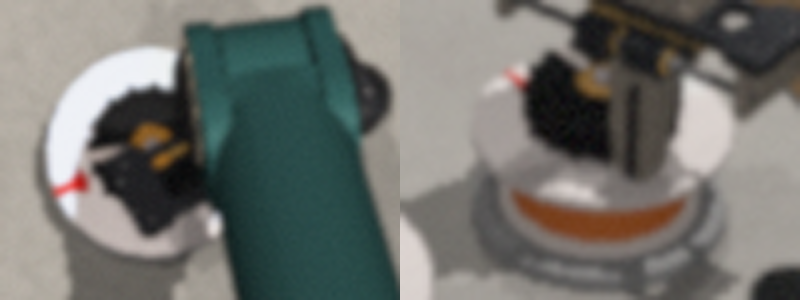

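The mark (top crop, about (100,155), in shadow) is about 10–14° short of the pointer at (72,186). One more small row, then back off for a clean measurement.

Emit:
play_rows:
  deltas:
    - [[-0.63,-0.24,0,0,0,-5,1],[0,0,0,0,0,0,1]]

```text
t: 33.45
tool_pos: [0.565, -0.1448, 0.0883]
tool_rot: [[-0.85, -0.526, -0.002], [-0.526, 0.85, -0.006], [0.005, -0.004, -1.0]]
ft_force: [0.5, -2.0, 2.4]
opening: 0.0002
```

```bash
python3 - <<'E'
from h import *
s,R,p,al,phi=rep()
E
```

```text
t 33.45 alpha -148.2 j7 113 phi -89.5 R 61.3 theta 31.3 z 88.3 F [ 0.5 -2.   2.4] tilt [-0.2 -0.3] e_r [ 0.52 -0.85] e_t [-0.85 -0.52] [ 0.565  -0.1448  0.0883]
```

Emit:
play_rows:
  deltas:
    - [[0.6,-0.8,0,0,0,0,1],[0.9,-1.2,-0.5,0,0,0,1],[0.9,-1.2,-3,0,0,0,1],[0.9,-1.2,-4,0,0,0,1],[1.5,-2.2,-4,0,0,0,1],[1.5,-2.2,-1,0,0,0,1],[0,0,0,0,0,0,1]]

```text
t: 34.33
tool_pos: [0.5554, -0.2568, 0.2177]
tool_rot: [[-0.857, -0.516, -0.002], [-0.516, 0.857, -0.002], [0.003, -0.001, -1.0]]
ft_force: [-0.8, -0.2, 0.1]
opening: 0.0007
```

```bash
python3 - <<'E'
from h import *
s,R,p,al,phi=rep();mark();mark("side")
p,d=robot.grab_frame("wrist");np.savez("w4.npz",p=p,d=d)
a=np.load("last_top.npz")['p'][185:260,295:395]
cv2.imwrite("pics/c4.png",np.hstack([cv2.resize(x,(400,300),interpolation=cv2.INTER_CUBIC) for x in(a,p)])[:,:,::-1])
E
```

```text
t 34.33 alpha -148.9 j7 129 phi -93.0 R 173.5 theta 34.1 z 217.7 F [-0.8 -0.2  0.1] tilt [-0.  -0.2] e_r [ 0.56 -0.83] e_t [-0.83 -0.56] [ 0.5554 -0.2568  0.2177]
top mark 30 106.17304526253905 pointer 23 112.64286001259973
side mark 21 105.2599842279244 pointer 3 112.97843312986708
```

View pics/c4.png

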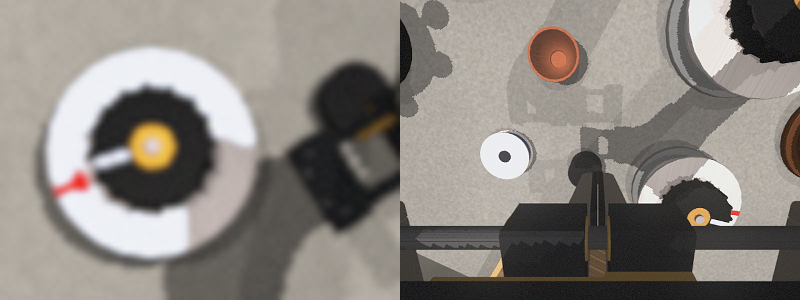

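Top gives mark 106.2° against pointer 112.6°, side 105.3° against 113.0°, and my read of the crop agrees: about 7° short. I'll re-engage in the same valley and nudge it on.

```bash
python3 - <<'E'
from h import *
to(-94,82,.2177,2,35);to(-94,82,.089,2,35)
E
```

```text
t 34.48 alpha -148.6 j7 129 phi -93.0 R 169.1 theta 34.5 z 216.3 F [ 0.5  0.6 -0.2] tilt [ 0.2 -0.2] e_r [ 0.57 -0.82] e_t [-0.82 -0.57] [ 0.5556 -0.2524  0.2163]
shift cm [-4.81  7.26 -0.14] turn z 0.4 [ 46.  28. -33.  96.  17.  61. 129.]
t 34.48 alpha -148.6 j7 129 phi -93.0 R 169.1 theta 34.5 z 216.3 F [ 0.5  0.6 -0.2] tilt [ 0.2 -0.2] e_r [ 0.57 -0.82] e_t [-0.82 -0.57] [ 0.5556 -0.2524  0.2163]
shift cm [-4.86  7.23 12.73] turn z 0.4 [ 46.  28. -33.  96.  17.  61. 129.]
```

Emit:
play_rows:
  deltas:
    - [[-1.6,2.4,0,0,0,0,1],[-1.6,2.4,0,0,0,0,1],[-1.4,2.1,0,0,0,0,1],[0,0,2,0,0,0,1],[0,0,3.5,0,0,0,1],[0,0,3.3,0,0,0,1],[0,0,2.3,0,0,0,1],[0,0,0.8,0,0,0,1],[0,0,0,0,0,0,1]]

```text
t: 35.6
tool_pos: [0.5543, -0.1488, 0.0877]
tool_rot: [[-0.843, -0.538, -0.015], [-0.538, 0.843, 0.011], [0.007, 0.018, -1.0]]
ft_force: [-0.1, -1.1, 0.6]
opening: 0.0004
```

```bash
python3 - <<'E'
from h import *
to(-92,63,.089,2,33)
E
```

```text
t 35.60 alpha -147.5 j7 115 phi -98.9 R 66.1 theta 41.5 z 87.7 F [-0.1 -1.1  0.6] tilt [ 1.  -0.4] e_r [ 0.66 -0.75] e_t [-0.75 -0.66] [ 0.5543 -0.1488  0.0877]
shift cm [-0.8  -0.24 -0.14] turn z 1.5 [ 36.  34. -31. 106.  23.  47. 115.]
```

Emit:
play_rows:
  deltas:
    - [[-0.15,0.17,0,0.5,-0.2,0,1],[-0.15,0.17,0,0.3,-0.2,0,1],[-0.38,-0.15,0,0,0,-2,1],[-0.38,-0.15,0,0,0,-2,1],[-0.38,-0.15,0,0,0,-3,1],[-0.38,-0.15,0,0,0,-3,1]]

```text
t: 36.35
tool_pos: [0.5705, -0.1441, 0.0897]
tool_rot: [[-0.732, -0.682, -0.002], [-0.682, 0.732, -0.004], [0.004, -0.001, -1.0]]
ft_force: [-2.4, -2.8, -0.7]
opening: 0.0006
```

```bash
python3 - <<'E'
from h import *
to(-83,62,.089,2,33);mark();mark("side")
E
```

```text
t 36.35 alpha -137.0 j7 123 phi -84.3 R 60.9 theta 37.3 z 89.7 F [-2.4 -2.8 -0.7] tilt [-0.1 -0.2] e_r [ 0.61 -0.8 ] e_t [-0.8  -0.61] [ 0.5705 -0.1441  0.0897]
shift cm [-0.05 -0.17  0.07] turn z 3.0 [ 36.  36. -33. 105.  26.  48. 123.]
top mark 16 117.97187146821241 pointer 24 113.20519154022726
side mark 8 117.69051698254684 pointer 3 114.71821012967573
```

Emit:
play_rows:
  deltas:
    - [[0.6,-0.6,0,0,0,0,1],[0.9,-1.2,-0.5,0,0,0,1],[0.9,-1.2,-3,0,0,0,1],[0.9,-1.2,-4,0,0,0,1],[1.5,-2.2,-4,0,0,0,1],[0,0,0,0,0,0,1],[0,0,0,0,0,0,1]]

```text
t: 37.33
tool_pos: [0.5818, -0.2275, 0.2104]
tool_rot: [[-0.735, -0.679, 0.005], [-0.679, 0.735, 0.001], [-0.004, -0.003, -1.0]]
ft_force: [-0.1, -0.3, -0.7]
opening: 0.0006
```

```bash
python3 - <<'E'
from h import *
rep();mark();mark("side")
a=np.load("last_top.npz")['p'][195:250,300:365]
cv2.imwrite("pics/c5.png",cv2.resize(a,(650,550),interpolation=cv2.INTER_CUBIC)[:,:,::-1])
E
```

```text
t 37.33 alpha -137.3 j7 135 phi -83.1 R 145.1 theta 35.9 z 210.4 F [-0.1 -0.3 -0.7] tilt [-0.2  0.2] e_r [ 0.59 -0.81] e_t [-0.81 -0.59] [ 0.5818 -0.2275  0.2104]
top mark 30 118.83979379157216 pointer 23 112.62419139425874
side mark 22 116.86436811766238 pointer 0 None
```

View pics/c5.png

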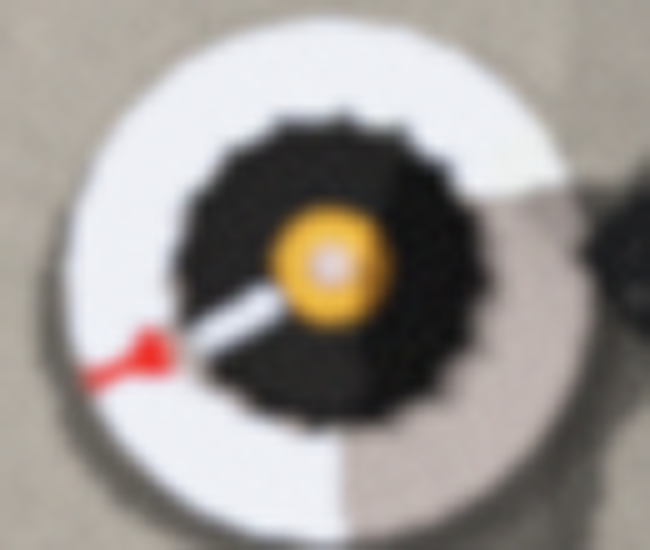

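Now it is about 5° past: stripe at 118° in the crop, from (280,298) to (185,345), pointer at 113.3°. I'll nudge it back with the other face of the same corner in small steps, checking as I go.

```bash
python3 - <<'E'
from h import *
to(-106.5,85,.21,2,52)
E
```

```text
t 37.42 alpha -137.2 j7 135 phi -83.1 R 144.9 theta 35.9 z 210.0 F [ 0.2 -0.6 -1.2] tilt [-0.2  0.2] e_r [ 0.59 -0.81] e_t [-0.81 -0.59] [ 0.5818 -0.2274  0.21  ]
shift cm [-1.19  7.39 -0.01] turn z 7.3 [ 45.  30. -36.  95.  20.  61. 135.]
```

Emit:
play_rows:
  deltas:
    - [[-0.4,2.1,0,0,0,2.4,1],[-0.4,2.1,0,0,0,2.4,1],[-0.3,2.0,0,0,0,2.4,1],[0,0,0,0,0,0,1],[0,0,2,0,0,0,1],[0,0,3.5,0,0,0,1],[0,0,3.1,0,0,0,1],[0,0,2,0,0,0,1],[0,0,0.6,0,0,0,1],[0,0,0,0,0,0,1]]

```text
t: 38.67
tool_pos: [0.5456, -0.1706, 0.0821]
tool_rot: [[-0.813, -0.582, -0.008], [-0.582, 0.813, 0.007], [0.002, 0.011, -1.0]]
ft_force: [0.6, -0.6, 0.1]
opening: 0.0005
```

```bash
python3 - <<'E'
from h import *
to(-106.5,63,.089,2,52);mark()
E
```

```text
t 38.67 alpha -144.4 j7 119 phi -102.3 R 89.1 theta 47.9 z 82.1 F [ 0.6 -0.6  0.1] tilt [ 0.6 -0.1] e_r [ 0.74 -0.67] e_t [-0.67 -0.74] [ 0.5456 -0.1706  0.0821]
shift cm [-1.64  2.12 -0.67] turn z 0.1 [ 39.  35. -32. 107.  24.  46. 119.]
top mark 29 118.85973543722534 pointer 23 112.62151825133739
```

Emit:
play_rows:
  deltas:
    - [[-0.33,0.42,-0.13,0.3,0,0,1],[-0.33,0.42,-0.13,0.3,0,0,1],[-0.33,0.42,-0.13,0,0,0,1],[-0.33,0.42,-0.13,0,0,0,1],[-0.2,0.25,0,0,0,0,1],[0,0,0,0,0,0,1]]

```text
t: 39.48
tool_pos: [0.5488, -0.1442, 0.0909]
tool_rot: [[-0.812, -0.583, 0.004], [-0.583, 0.812, -0.004], [-0.001, -0.006, -1.0]]
ft_force: [-0.3, -0.3, 0.9]
opening: 0.0006
```

```bash
python3 - <<'E'
from h import *
to(-106.5,63,.089,2,52);mark();mark("side")
E
```

```text
t 39.48 alpha -144.3 j7 116 phi -104.5 R 62.7 theta 50.2 z 90.9 F [-0.3 -0.3  0.9] tilt [-0.3  0.1] e_r [ 0.77 -0.64] e_t [-0.64 -0.77] [ 0.5488 -0.1442  0.0909]
shift cm [0.16 0.15 0.18] turn z 0.2 [ 36.  33. -32. 108.  24.  45. 116.]
top mark 16 118.29315175245704 pointer 25 113.26335465965859
side mark 6 117.55793248505587 pointer 3 114.71342055495886
```

Emit:
play_rows:
  deltas:
    - [[0.08,0.2,0,0,0,1,1],[0.08,0.2,0,0,0,1,1],[0.08,0.2,0,0,0,1,1]]

```text
t: 39.95
tool_pos: [0.5434, -0.1422, 0.0906]
tool_rot: [[-0.845, -0.535, 0.005], [-0.535, 0.845, -0.005], [-0.002, -0.007, -1.0]]
ft_force: [0.8, -1.0, 0.2]
opening: 0.0004
```

```bash
python3 - <<'E'
from h import *
rep();mark();mark("side")
E
```

```text
t 39.95 alpha -147.6 j7 113 phi -109.8 R 62.4 theta 52.1 z 90.6 F [ 0.8 -1.   0.2] tilt [-0.4  0.1] e_r [ 0.79 -0.61] e_t [-0.61 -0.79] [ 0.5434 -0.1422  0.0906]
top mark 15 116.80621774830009 pointer 24 113.22927378908417
side mark 6 115.82052721103717 pointer 3 114.65157380866975
```

Emit:
play_rows:
  deltas:
    - [[0.06,0.15,0,0,0,1,1],[0.06,0.15,0,0,0,1,1]]

```text
t: 40.3
tool_pos: [0.5405, -0.1409, 0.0906]
tool_rot: [[-0.864, -0.504, 0.004], [-0.504, 0.864, -0.005], [-0.001, -0.007, -1.0]]
ft_force: [0.1, -2.6, -0.3]
opening: 0.0004
```

```bash
python3 - <<'E'
from h import *
rep();mark();mark("side")
E
```

```text
t 40.30 alpha -149.8 j7 111 phi -112.7 R 62.2 theta 53.0 z 90.6 F [ 0.1 -2.6 -0.3] tilt [-0.4  0.1] e_r [ 0.8 -0.6] e_t [-0.6 -0.8] [ 0.5405 -0.1409  0.0906]
top mark 17 113.34926448943598 pointer 26 113.2923019131276
side mark 4 113.46821838109925 pointer 2 114.01216837308515
```

Both cameras now read 113.4° against a pointer at 113.3°. Retreat radially, with a first small tangential release, and check cleanly.

Emit:
play_rows:
  deltas:
    - [[0.3,-0.35,0,0,0,0,1],[0.7,-0.7,0,0,0,0,1],[0.9,-1.0,-0.5,0,0,0,1],[0.9,-1.0,-3,0,0,0,1],[1,-1.2,-4,0,0,0,1],[1.5,-2.2,-4,0,0,0,1],[0,0,-2,0,0,0,1],[0,0,0,0,0,0,1]]

```text
t: 41.4
tool_pos: [0.5236, -0.229, 0.2304]
tool_rot: [[-0.865, -0.503, 0.001], [-0.503, 0.865, -0.003], [0.0, -0.003, -1.0]]
ft_force: [-0.1, -0.6, -0.5]
opening: 0.0009
```

```bash
python3 - <<'E'
from h import *
rep();mark();mark("side");mark()
P=np.load("last_top.npz")['p'];a=P[195:250,300:365]
x=cv2.resize(a,(520,440),interpolation=cv2.INTER_CUBIC)
cv2.imwrite("pics/c6.png",x[:,:,::-1]);cv2.imwrite("pics/full6.png",P[:,:,::-1])
E
```

```text
t 41.40 alpha -149.8 j7 127 phi -105.7 R 151.1 theta 45.9 z 230.4 F [-0.1 -0.6 -0.5] tilt [-0.2 -0. ] e_r [ 0.72 -0.7 ] e_t [-0.7  -0.72] [ 0.5236 -0.229   0.2304]
top mark 32 113.56494523906306 pointer 24 112.59357862521135
side mark 20 111.92204170095188 pointer 2 112.33427514838273
top mark 31 113.59087665412787 pointer 23 112.57622190956604
```

View pics/c6.png

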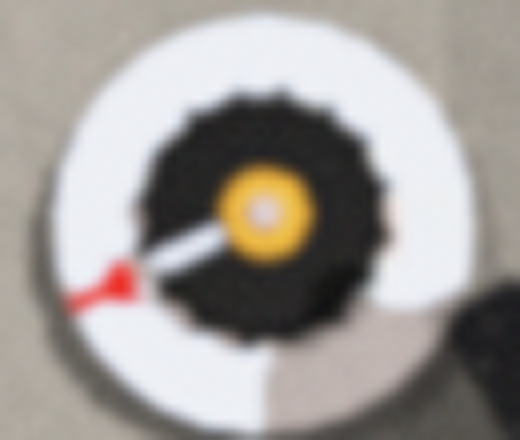

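View pics/full6.png

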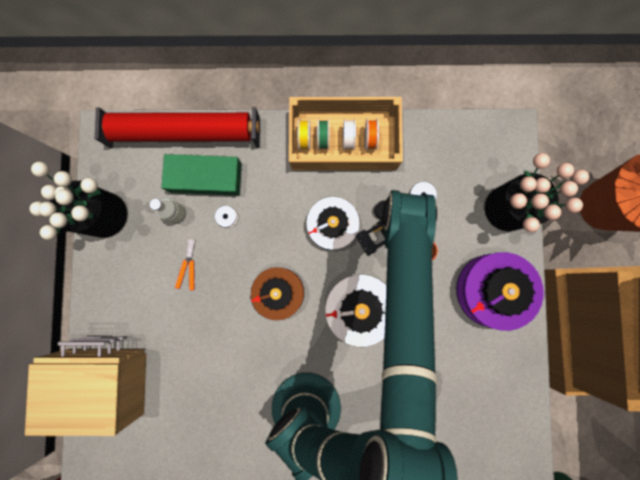

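The crop shows the stripe from (215,230) to (150,265) in line with the arrow at (120,283)–(72,303), within about 1°. In the full view the other things are where they were, and the tool is clear and well above everything. Handing in.

```bash
python3 -c "
from cell import robot
print(robot.close_job())"
```

```text
the job is handed in; nothing more can be done
None
```

The tension ring on the smaller white-plated stand is turned anticlockwise to the second meeting of its white mark with the red pointer, and I handed the job in at about 41.5 s. The shut fingertip's corner turned it from rib to rib in three strokes. The ring started at about 0.77 rad and turned about 676° in all.

- **Alignment:** with the arm clear, the top camera reads the mark at 113.6° and the pointer at 112.6°. The side camera reads 111.9° and 112.3°. They disagree by a degree or so, and I take the mark as lined up to within about 1°.
- **Turn count:** I checked the mark by camera throughout. It first met the pointer just after about 470° on my count, and the second time at 833°.
- **What went wrong:** the finger skipped one rib in the first stroke, which I allowed for in the count. The final approach ran about 5° past the pointer, and I nudged the ring back clockwise by that much.
- **Forces and surroundings:** contact forces I read stayed below about 10 N. In the last top view the other things are where they were, though the arm partly hid the wire reel, the terracotta bowl and the blue spool.

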